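Move the impact sockets to the new rack in the same order

ROBOT

A 7-joint arm with a two-finger parallel gripper is mounted at the origin on a cart in front of the work surface, level with it; the furniture and walls round the work are solid. World frame = base frame: x ahead of the robot, y to its left, z up, the work surface at z = 0. Lengths are in m, angles in rad, forces in N, time in s.
With the tool pointing down it reaches from about 0.425 to 1.025 m from the base axis. Payload 9.4 kg.
Tool frame: the origin (TCP) lies between the finger pads; the fingertips stand 11 mm ahead of it and the grasp point (between the pads) lies 8 mm behind it; z points along the fingers, y is the line along which they close (so a half turn about z gives the same grasp; the last joint's range is limited). The gripper opens to 85 mm and grips with 20 to 120 N. Pads are 22 mm wide; open, the fingers measure 114 mm over their backs; the gripper's body (76 mm by 85 mm) begins 54 mm behind the grasp point. The pads swing forward as they close: fully open they stand 13 mm farther back than shut.
Start: joints at [-1.318, 0.599, -0.003, 1.599, 0.002, 0.943, -0.08], TCP at [0.235, 0.686, 0.242] pointing down, gripper open.
Joint ranges: [-2.57, 2.57], [-0.35, 1.97], [-1.29, 1.29], [0.11, 2.56], [-1.05, 4.19], [0.11, 1.86], [-2.63, 2.63]. Speed limits (rad/s): [2.22, 2.22, 3.01, 3.01, 3.14, 3.14, 3.14].

INTERFACE

Orientations are given as a rotation vector (axis times angle).
In Python, from plant import r, optics, job gives the robot as it stands.
- The arm moves only by the tool send_rows, never from a script. Its argument "moves" is one flat list of numbers, 7 for each row, row after row: the shift along the tool's x, y, z as a fraction of full scale, then the turn, a rotation vector about the tool's x, y, z as a fraction of full scale, then the opening, from 0 (shut) to 1 (fully open). A call has exactly 8 rows; each row shifts and turns the commanded pose from where the row before left it, along the tool's axes as they then stand; what a row does not reach is not made up. Full scale, the value 1, is 10 cm for a shift and pi rad for a turn. A row lasts 1/8 s, in which the tool goes at most 62.5 mm and 10.7 degrees, less where a joint would pass 70% of its speed; a pose out of reach is approached as far as the arm can. A call with a number of a shift or a turn outside -1 to 1 is refused whole. A call with a gripper value outside its range is refused whole. The fingers move at their own pace and stop on an object; "squeeze" is the grip in N (left out, the last holds). Time passes only in rows, so rows that do not move let the fingers close, or fill a call up. It gives the time, the measured TCP pose, the force, the opening and the grip force at its end, in the units of the state.
- r.get_obs(): the state, without advancing time (a new reading comes with each control period).
- optics.read_camera(name): name is "scene" or "top"; returns (picture, depth): 480x640x3 uint8, red, green, blue; 480x640 float32, m along the optical axis (not along the pixel's ray), 0 where there is no reading.
- optics.camera_params(name): a dict with "K" (3x3 intrinsics, pixels), "view" (4x4, takes a point from world to camera coordinates). Camera axes: x right, y up, looking along -z (the intrinsics and any distortion apply to the point x, -y, -z); pixel columns grow to the right and rows downward; lengths in m; the calibration is good to about 2 mm. A picture is of the moment at which its call begins. camera_params takes no time and is no camera call.
- job.job_done(): hands the job in; it is judged then, once.
The state is a dict: "time": time; "qpos": joint angles; "joint_velocities": joint speeds; "joint_torque": joint torques, N m; "tool_pos": TCP position; "orientation": TCP orientation; "wrist_force": force on the tool from outside, world axes, zero at the start; "moment": the same for the moment, N m; "opening": opening from 0.0 (shut) to 1.0 (fully open); "finger_force": force on a finger pad.
Only numpy, scipy, OpenCV 4.12 (cv2) and the standard library are available. Lean on these libraries where they do the work, as an engineer would, in place of code of your own. Each camera call takes 0.05 s, during which the arm holds its last target. There are 200 camera calls.

TASK

Move the four colour-sleeved impact sockets from the old wooden rack to the new grey rack, one to a pocket, keeping their order counted from the orange end: the socket that stands next to the old rack's orange end goes next to the new rack's orange end, and so on along the row. Leave each one standing upright on the floor of its pocket.

Things in the scene. Friction and masses are not known exactly. Their poses are not given: they have to be found in the camera images.
- socket_red_center (a point): Deep impact socket of dark steel in a red plastic sleeve that also covers its top rim, round, 30 mm across (the lowest 16 mm are 25 mm across), 75 mm tall, about 0.18 kg, loose, standing in a pocket of the wooden rack with its hexagon mouth up. The point is its centre, half-way up; z is the upright axis.
- socket_yellow_center (a point): Deep impact socket of dark steel in a yellow plastic sleeve that also covers its top rim, round, 30 mm across (the lowest 16 mm are 25 mm across), 75 mm tall, about 0.18 kg, loose, standing in a pocket of the wooden rack with its hexagon mouth up. The point is its centre, half-way up; z is the upright axis.
- socket_blue_center (a point): Deep impact socket of dark steel in a blue plastic sleeve that also covers its top rim, round, 30 mm across (the lowest 16 mm are 25 mm across), 75 mm tall, about 0.18 kg, loose, standing in a pocket of the wooden rack with its hexagon mouth up. The point is its centre, half-way up; z is the upright axis.
- socket_green_center (a point): Deep impact socket of dark steel in a green plastic sleeve that also covers its top rim, round, 30 mm across (the lowest 16 mm are 25 mm across), 75 mm tall, about 0.18 kg, loose, standing in a pocket of the wooden rack with its hexagon mouth up. The point is its centre, half-way up; z is the upright axis.
- tag_red: Flat red name tag, 14 x 32 x 4 mm, fixed on top of the wooden rack beside the pocket in which the red socket stood at the start. Origin at the centre of its underside, 34 mm from the pocket's centre; x points from the tag to the pocket's centre.
- tag_yellow: Flat yellow name tag, 14 x 32 x 4 mm, fixed on top of the wooden rack beside the pocket in which the yellow socket stood at the start. Origin at the centre of its underside, 34 mm from the pocket's centre; x points from the tag to the pocket's centre.
- tag_blue: Flat blue name tag, 14 x 32 x 4 mm, fixed on top of the wooden rack beside the pocket in which the blue socket stood at the start. Origin at the centre of its underside, 34 mm from the pocket's centre; x points from the tag to the pocket's centre.
- tag_green: Flat green name tag, 14 x 32 x 4 mm, fixed on top of the wooden rack beside the pocket in which the green socket stood at the start. Origin at the centre of its underside, 34 mm from the pocket's centre; x points from the tag to the pocket's centre.
- old_rack: The old rack: wooden rail 92 mm wide, 30 mm high, 0.28 m long, with an orange plastic cap on one end and coloured tags; fixed. Origin at the centre of its underside, z up, y along the row towards the orange end. It has four square pockets 40 mm wide and 12 mm deep (pocket floor 18 mm above the worktop) with centres at x = 0 and y = +0.087, +0.029, -0.029, -0.087 m in its own frame; the first is next to the orange end.
- new_rack: The new rack: grey plastic rail 64 mm wide, 30 mm high, 0.28 m long, with an orange plastic cap on one end, empty at the start; fixed. Origin at the centre of its underside, z up, y along the row towards the orange end. It has four square pockets 40 mm wide and 12 mm deep (pocket floor 18 mm above the worktop) with centres at x = 0 and y = +0.087, +0.029, -0.029, -0.087 m in its own frame; the first is next to the orange end.

How it is judged:
At the end, for the whole second after the job is handed in: Each socket stands in the grey-rack pocket of the same number, counted from the orange end, as the wooden-rack pocket beside its colour's tag: within 10 mm of the pocket's centre along and across the row, on the pocket floor (height within 5 mm), upright within 0.12 rad, at rest (((y of tag_red in the frame of old_rack between 0.075 and 0.099 m and y of socket_red_center in the frame of new_rack between 0.077 and 0.097 m) or (y of tag_red in the frame of old_rack between 0.017 and 0.041 m and y of socket_red_center in the frame of new_rack between 0.019 and 0.039 m) or (y of tag_red in the frame of old_rack between -0.041 and -0.017 m and y of socket_red_center in the frame of new_rack between -0.039 and -0.019 m) or (y of tag_red in the frame of old_rack between -0.099 and -0.075 m and y of socket_red_center in the frame of new_rack between -0.097 and -0.077 m)) and x of socket_red_center in the frame of new_rack between -0.01 and 0.01 m and z of socket_red_center in the frame of new_rack between 0.0505 and 0.0605 m and angle between each of socket_red_center, socket_yellow_center, socket_blue_center, socket_green_center's own z axis and vertical below 0.12 rad and linear speed of each of socket_red, socket_yellow, socket_blue, socket_green below 0.03 m/s and ((y of tag_yellow in the frame of old_rack between 0.075 and 0.099 m and y of socket_yellow_center in the frame of new_rack between 0.077 and 0.097 m) or (y of tag_yellow in the frame of old_rack between 0.017 and 0.041 m and y of socket_yellow_center in the frame of new_rack between 0.019 and 0.039 m) or (y of tag_yellow in the frame of old_rack between -0.041 and -0.017 m and y of socket_yellow_center in the frame of new_rack between -0.039 and -0.019 m) or (y of tag_yellow in the frame of old_rack between -0.099 and -0.075 m and y of socket_yellow_center in the frame of new_rack between -0.097 and -0.077 m)) and x of socket_yellow_center in the frame of new_rack between -0.01 and 0.01 m and z of socket_yellow_center in the frame of new_rack between 0.0505 and 0.0605 m and ((y of tag_blue in the frame of old_rack between 0.075 and 0.099 m and y of socket_blue_center in the frame of new_rack between 0.077 and 0.097 m) or (y of tag_blue in the frame of old_rack between 0.017 and 0.041 m and y of socket_blue_center in the frame of new_rack between 0.019 and 0.039 m) or (y of tag_blue in the frame of old_rack between -0.041 and -0.017 m and y of socket_blue_center in the frame of new_rack between -0.039 and -0.019 m) or (y of tag_blue in the frame of old_rack between -0.099 and -0.075 m and y of socket_blue_center in the frame of new_rack between -0.097 and -0.077 m)) and x of socket_blue_center in the frame of new_rack between -0.01 and 0.01 m and z of socket_blue_center in the frame of new_rack between 0.0505 and 0.0605 m and ((y of tag_green in the frame of old_rack between 0.075 and 0.099 m and y of socket_green_center in the frame of new_rack between 0.077 and 0.097 m) or (y of tag_green in the frame of old_rack between 0.017 and 0.041 m and y of socket_green_center in the frame of new_rack between 0.019 and 0.039 m) or (y of tag_green in the frame of old_rack between -0.041 and -0.017 m and y of socket_green_center in the frame of new_rack between -0.039 and -0.019 m) or (y of tag_green in the frame of old_rack between -0.099 and -0.075 m and y of socket_green_center in the frame of new_rack between -0.097 and -0.077 m)) and x of socket_green_center in the frame of new_rack between -0.01 and 0.01 m and z of socket_green_center in the frame of new_rack between 0.0505 and 0.0605 m); the robot touches nothing.
It also fails if it takes over 115 s, if anything falls off the work surface, if the arm or the gripper's body presses on something with over 40 N, if the wrist force passes 120 N, or if a joint passes its speed limit or range.

## Working session

There is one attempt and no reset: what is moved stays moved. The work goes in short steps, Python scripts to look and compute and a tool call to move; the robot and the scene stay as the last step left them, time stands still between calls to the robot, and variables do not carry over. Pictures are saved under pics/ and viewed, at most 14 in all, crops included, and the job is handed in when it is done.

Besides the shell and the picture viewer there is one more tool, called after "Call:" by a JSON object that holds its "api" and its "payload". send_rows: Moves the arm, as the interface text tells. Its arguments: {"type":"object","properties":{"moves":{"type":"array","items":{"type":"number","minimum":-1,"maximum":1}},"squeeze":{"type":"number"}},"required":["moves"]}

```bash
mkdir -p pics; python3 - <<'E'
from plant import r, optics, job
import cv2,numpy as np
o=r.get_obs();print({k:np.round(v,3).tolist() for k,v in o.items()})
for n in("top","scene"):
    p,d=optics.read_camera(n);cv2.imwrite(f"pics/{n}0.png",p[...,::-1]);np.save(f"pics/{n}0.npy",d);np.save(f"pics/{n}0rgb.npy",p)
    c=optics.camera_params(n);print(n,c)
E
```

```text
{'time': 0.0, 'qpos': [-1.318, 0.6, -0.003, 1.6, 0.002, 0.943, -0.08], 'joint_velocities': [0.001, -0.0, 0.003, 0.001, -0.001, -0.001, 0.0], 'joint_torque': [0.001, -77.643, 1.565, -25.801, 0.012, 0.009, 0.0], 'tool_pos': [0.235, 0.685, 0.241], 'orientation': [-0.516, -3.099, 0.002], 'wrist_force': [0.052, -0.339, -0.973], 'moment': [-0.02, -0.032, -0.034], 'finger_force': 0.0, 'opening': 1.0}
top {'K': array([[490.8701153 ,   0.        , 317.85578628],
       [  0.        , 490.8701153 , 237.03224811],
       [  0.        ,   0.        ,   1.        ]]), 'view': array([[ 0.00114276, -0.99999791,  0.00169778, -0.00965661],
       [ 0.99844743,  0.00123554,  0.05568849, -0.52133352],
       [-0.05569047,  0.0016315 ,  0.99844675, -1.01261452],
       [ 0.        ,  0.        ,  0.        ,  1.        ]])}
scene {'K': array([[557.06325358,   0.        , 326.54370999],
       [  0.        , 557.06325358, 237.70715256],
       [  0.        ,   0.        ,   1.        ]]), 'view': array([[ 0.88202083, -0.47111978,  0.00924131, -0.47643886],
       [ 0.35540804,  0.67800875,  0.64341997, -0.20133551],
       [-0.30939356, -0.56422538,  0.7654576 , -1.15233572],
       [ 0.        ,  0.        ,  0.        ,  1.        ]])}
```

View pics/top0.png

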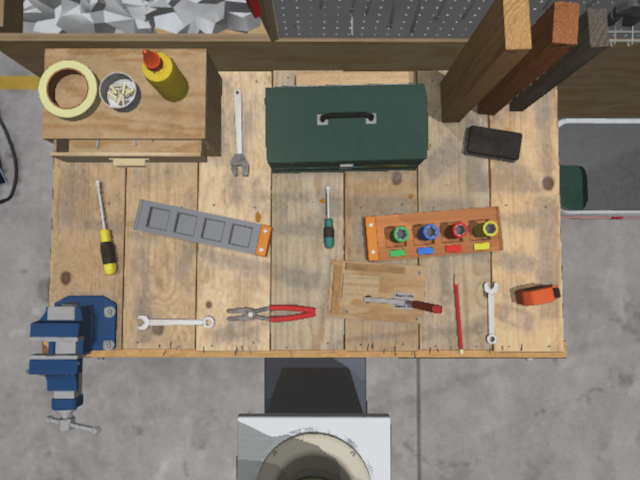

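View pics/scene0.png

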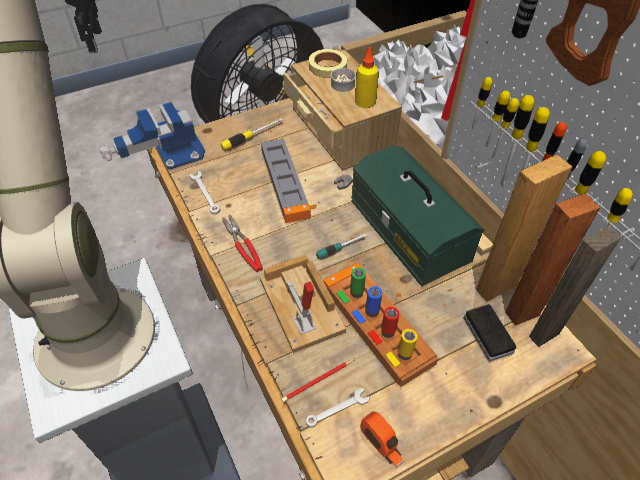

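The pictures show the old rack at about (432,232) in the top view, orange cap on the left at (372,237). From that end the sockets are green (400,235), blue (431,232), red (459,230) and yellow (489,228). The new rack is at about (203,228), with its orange cap on the right at (264,240). Green therefore goes to the pocket near (241,234), and the rest run leftward from there.

```bash
cat > vis.py <<'E'
import cv2,numpy as np
from plant import r,optics
from scipy.spatial.transform import Rotation as R
def grab(n="top"):
    p,d=optics.read_camera(n); return p,cloud(n,d)
def cloud(n,d):
    c=optics.camera_params(n);K=c["K"];v,u=np.mgrid[:480,:640]
    P=np.stack([(u-K[0,2])/K[0,0]*d,-(v-K[1,2])/K[1,1]*d,-d],-1)
    V=c["view"]; W=(P-V[:3,3])@V[:3,:3]
    W[d==0]=np.nan; return W
HUE=dict(green=(45,80),blue=(100,125),red=(172,6),yellow=(24,34))
def hsvmask(p,lo,hi,s=130,v=60):
    h=cv2.cvtColor(p,cv2.COLOR_RGB2HSV);H=h[...,0]
    m=(H>=lo)&(H<=hi) if lo<hi else (H>=lo)|(H<=hi)
    return m&(h[...,1]>s)&(h[...,2]>v)
def sockets(p,W,zmin=.08):
    out={}
    for k,(a,b) in HUE.items():
        m=hsvmask(p,a,b)&(W[...,2]>zmin)&(W[...,2]<.4)&(W[...,0]<.62)&(W[...,0]>.4)
        q=W[m]
        if len(q)>15:
            c,rad=cv2.minEnclosingCircle(q[:,:2].astype(np.float32)); out[k]=(np.round([*c,np.median(q[:,2])],4),round(rad,4),len(q))
    return out
E
python3 - <<'E'
from vis import *
p=np.load("pics/top0rgb.npy");W=cloud("top",np.load("pics/top0.npy"))
z=W[...,2]
for k,v in sockets(p,W).items():print(k,v)
for k,(a,b) in HUE.items():
    m=hsvmask(p,a,b)&(z>.028)&(z<.042);m[:, :350]=0;m[:240]=0;m[262:]=0
    print("tag",k,m.sum(),W[m].mean(0).round(4))
for n,(u0,u1,v0,v1) in dict(new=(125,280,190,265),old=(355,510,200,270)).items():
    s=np.zeros(z.shape,bool);s[v0:v1,u0:u1]=1
    q=W[s&(z>.022)&(z<.04)][:,:2].astype(np.float32)
    (c,wh,a)=cv2.minAreaRect(q);print(n,len(q),np.round(c,4),np.round(wh,4),a,cv2.boxPoints((c,wh,a)).round(3).tolist(),"ztop",np.median(z[s&(z>.022)&(z<.04)]))
    # pocket floors
    f=(s&(z>.010)&(z<.024)).astype(np.uint8)
    N,L,st,_=cv2.connectedComponentsWithStats(f)
    for i in range(1,N):
        if st[i,4]>60: print(" floor",st[i,4],W[L==i].mean(0).round(4))
    m=hsvmask(p,7,16,150,120)&s&(z>.02);print(" orange",m.sum(),W[m].mean(0).round(4))
for v,u in((125,345),(100,130),(170,345)):print(v,u,W[v,u].round(3))
print(R.from_rotvec(r.get_obs()["orientation"]).as_matrix().round(3).tolist())
E
```

```text
green (array([ 0.5238, -0.1688,  0.0936]), 0.0135, 22)
blue (array([ 0.5274, -0.2258,  0.094 ]), 0.0148, 67)
red (array([ 0.5305, -0.2827,  0.0933]), 0.0153, 108)
yellow (array([ 0.5335, -0.341 ,  0.0941]), 0.0152, 81)
tag green 68 [ 0.4885 -0.1705  0.0347]
tag blue 83 [ 0.493  -0.2281  0.0352]
tag red 102 [ 0.4975 -0.2863  0.035 ]
tag yellow 99 [ 0.5024 -0.3434  0.0347]
new 2838 [0.5393 0.2301] [0.2801 0.0641] 78.2841567993164 [[0.4790000021457672, 0.10000000149011612], [0.5419999957084656, 0.0860000029206276], [0.5989999771118164, 0.3610000014305115], [0.5360000133514404, 0.37400001287460327]] ztop 0.030829152554647007
 floor 354 [0.5593 0.3251 0.0189]
 floor 359 [0.5473 0.2678 0.0188]
 floor 359 [0.5354 0.211  0.019 ]
 floor 364 [0.5234 0.1535 0.019 ]
 orange 269 [0.5138 0.1023 0.0343]
old 4342 [ 0.5155 -0.248 ] [0.1171 0.2806] 4.593944549560547 [[0.44600000977516174, -0.11299999803304672], [0.46799999475479126, -0.3930000066757202], [0.5849999785423279, -0.382999986410141], [0.5630000233650208, -0.10300000011920929]] ztop 0.03160343938610623
 floor 158 [ 0.5361 -0.337   0.0193]
 floor 153 [ 0.5283 -0.2781  0.0196]
 floor 159 [ 0.5223 -0.2204  0.0193]
 floor 159 [ 0.5167 -0.162   0.019 ]
 floor 166 [ 0.4616 -0.1702  0.0189]
 orange 499 [ 0.5173 -0.1367  0.0345]
125 345 [ 0.723 -0.059  0.142]
100 130 [0.766 0.337 0.152]
170 345 [ 0.661 -0.065  0.026]
[[-0.946, 0.324, -0.0], [0.324, 0.946, -0.001], [-0.0, -0.001, -1.0]]
```

```bash
cat > go.py <<'E'
import sys,numpy as np
from plant import r
from scipy.spatial.transform import Rotation as R
# go.py grip x y z yaw_deg n [x y z yaw n ...]: rows from measured pose (or "-s x y z yaw" start) through waypoints, tool down
a=sys.argv[1:]
o=r.get_obs();M=R.from_rotvec(o["orientation"]).as_matrix();p=o["tool_pos"];yaw=np.degrees(np.arctan2(M[1,1],M[0,1]))
print("now",p.round(4),round(yaw,2),"tilt",np.degrees(np.arccos(-M[2,2])).round(2),"t",o["time"],"open",o["opening"])
if a[0]=="-s": *p,yaw=map(float,a[1:5]);a=a[5:]
g=a[0];w=np.array(a[1:],float).reshape(-1,5);p=np.array(p)
for x,y,z,ya,n in w:
    n=int(n)
    for i in range(n):
        d=(np.array([x,y,z])-p)/(n-i);dy=(ya-yaw)/(n-i);t=np.radians(yaw)
        ty=np.array([np.cos(t),np.sin(t),0]);tx=np.array([-ty[1],ty[0],0])*-1; tx=np.cross(ty,[0,0,-1])
        s=np.round([d@tx/.1,d@ty/.1,-d[2]/.1],3);rz=round(-dy/180,4)
        print(f"{s[0]},{s[1]},{s[2]},0,0,{rz},{g},")
        p=p+.1*(s[0]*tx+s[1]*ty)+np.array([0,0,-.1*s[2]]);yaw-=rz*180
print("end",p.round(4),round(yaw,2))
E
python3 go.py 1 .5 .29 .21 40 8 .524 -.1685 .2 4.6 8
```

```text
now [0.2347 0.6855 0.2415] 71.1 tilt 0.08 t 0.1 open 0.999579016513596
-0.474,-0.36,0.039,0,0,0.0216,1,
-0.497,-0.327,0.039,0,0,0.0216,1,
-0.518,-0.293,0.039,0,0,0.0216,1,
-0.537,-0.257,0.04,0,0,0.0216,1,
-0.553,-0.22,0.039,0,0,0.0216,1,
-0.567,-0.182,0.04,0,0,0.0216,1,
-0.578,-0.144,0.039,0,0,0.0216,1,
-0.587,-0.104,0.04,0,0,0.0216,1,
-0.458,-0.345,0.012,0,0,0.0246,1,
-0.484,-0.309,0.013,0,0,0.0246,1,
-0.506,-0.271,0.012,0,0,0.0246,1,
-0.525,-0.231,0.013,0,0,0.0246,1,
-0.542,-0.19,0.012,0,0,0.0246,1,
-0.555,-0.147,0.013,0,0,0.0246,1,
-0.564,-0.104,0.012,0,0,0.0245,1,
-0.571,-0.06,0.013,0,0,0.0246,1,
end [ 0.524  -0.1685  0.2   ] 4.59
```

Call:
{"api": "send_rows", "payload": {"moves": [-0.474, -0.36, 0.039, 0, 0, 0.0216, 1, -0.497, -0.327, 0.039, 0, 0, 0.0216, 1, -0.518, -0.293, 0.039, 0, 0, 0.0216, 1, -0.537, -0.257, 0.04, 0, 0, 0.0216, 1, -0.553, -0.22, 0.039, 0, 0, 0.0216, 1, -0.567, -0.182, 0.04, 0, 0, 0.0216, 1, -0.578, -0.144, 0.039, 0, 0, 0.0216, 1, -0.587, -0.104, 0.04, 0, 0, 0.0216, 1], "squeeze": 40}}

```text
time: 1.1
tool_pos: [0.5009, 0.2887, 0.2106]
orientation: [-1.33, -2.846, 0.0]
wrist_force: [1.3, 0.4, -0.5]
opening: 1.0
finger_force: 0.0
```

Call:
{"api": "send_rows", "payload": {"moves": [-0.458, -0.345, 0.012, 0, 0, 0.0246, 1, -0.484, -0.309, 0.013, 0, 0, 0.0246, 1, -0.506, -0.271, 0.012, 0, 0, 0.0246, 1, -0.525, -0.231, 0.013, 0, 0, 0.0246, 1, -0.542, -0.19, 0.012, 0, 0, 0.0246, 1, -0.555, -0.147, 0.013, 0, 0, 0.0246, 1, -0.564, -0.104, 0.012, 0, 0, 0.0245, 1, -0.571, -0.06, 0.013, 0, 0, 0.0246, 1]}}

```text
time: 2.1
tool_pos: [0.524, -0.1699, 0.2007]
orientation: [-2.133, -2.306, -0.0]
wrist_force: [0.9, 0.5, -0.0]
opening: 0.996
finger_force: 0.0
```

```bash
python3 go.py 1 .524 -.1685 .2 4.6 1 .524 -.1685 .057 4.6 5 .524 -.1685 .057 4.6 2
```

```text
now [ 0.524  -0.1699  0.2007] 4.47 tilt 0.01 t 2.1 open 0.9960955102284046
0.014,0.001,0.007,0,0,-0.0007,1,
-0.0,-0.0,0.286,0,0,-0.0,1,
-0.0,-0.0,0.286,0,0,-0.0,1,
-0.0,-0.0,0.286,0,0,-0.0,1,
-0.0,-0.0,0.286,0,0,-0.0,1,
-0.0,-0.0,0.286,0,0,-0.0,1,
-0.0,-0.0,-0.0,0,0,-0.0,1,
-0.0,-0.0,-0.0,0,0,-0.0,1,
end [ 0.524  -0.1685  0.057 ] 4.59
```

Call:
{"api": "send_rows", "payload": {"moves": [0, 0, 0.286, 0, 0, 0, 1, 0, 0, 0.286, 0, 0, 0, 1, 0, 0, 0.286, 0, 0, 0, 1, 0, 0, 0.286, 0, 0, 0, 1, 0, 0, 0.286, 0, 0, 0, 1, 0, 0, 0, 0, 0, 0, 1, 0, 0, 0, 0, 0, 0, 0, 0, 0, 0, 0, 0, 0, 0]}}

```text
time: 3.1
tool_pos: [0.5247, -0.1683, 0.0589]
orientation: [2.129, 2.308, 0.001]
wrist_force: [0.3, 0.2, -0.9]
opening: 0.601
finger_force: 0.0
```

Call:
{"api": "send_rows", "payload": {"moves": [0, 0, 0, 0, 0, 0, 0, 0, 0, 0, 0, 0, 0, 0, 0, 0, 0, 0, 0, 0, 0, 0, 0, 0, 0, 0, 0, 0, 0, 0, -0.1, 0, 0, 0, 0, 0, 0, -0.3, 0, 0, 0, 0, 0, 0, -0.5, 0, 0, 0, 0, 0, 0, -0.3, 0, 0, 0, 0]}}

```text
time: 4.1
tool_pos: [0.5242, -0.1683, 0.1803]
orientation: [2.13, 2.307, 0.001]
wrist_force: [-0.2, -0.8, -2.3]
opening: 0.345
finger_force: 39.9
```

```bash
python3 - <<'E'
from vis import *
p,W=grab();print(sockets(p,W,.1));cv2.imwrite("pics/t1.png",p[...,::-1])
p,W=grab("scene");cv2.imwrite("pics/s1.png",p[150:450,200:600,::-1])
E
python3 go.py -s .524 -.1685 .177 4.59 0 .524 0 .18 -1.5 3 .523 .1525 .18 -11.7 4 .523 .1525 .18 -11.7 1  .523 .1525 .06 -11.7 5 
```

```text
{}
now [ 0.5254 -0.1685  0.1813] 4.59 tilt 0.31 t 4.2 open 0.340106557570195
0.56,0.045,-0.01,0,0,0.0113,0,
0.561,0.025,-0.01,0,0,0.0113,0,
0.562,0.005,-0.01,0,0,0.0112,0,
0.381,-0.012,-0.0,0,0,0.0142,0,
0.38,-0.03,-0.0,0,0,0.0142,0,
0.378,-0.046,-0.0,0,0,0.0141,0,
0.376,-0.063,-0.0,0,0,0.0142,0,
0.0,-0.0,-0.0,0,0,-0.0,0,
0.0,-0.0,0.24,0,0,-0.0,0,
0.0,-0.0,0.24,0,0,-0.0,0,
0.0,-0.0,0.24,0,0,-0.0,0,
0.0,-0.0,0.24,0,0,-0.0,0,
0.0,-0.0,0.24,0,0,-0.0,0,
end [0.523  0.1525 0.06  ] -11.7
```

View pics/s1.png

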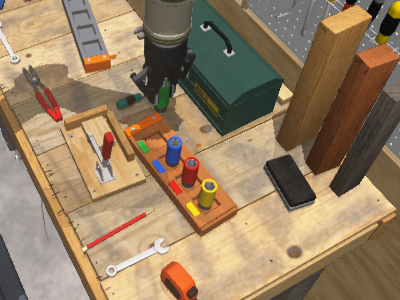

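Green is held upright, at about (163,95) in the crop. The other three still stand in the old rack.

Call:
{"api": "send_rows", "payload": {"moves": [0.56, 0.045, 0, 0, 0, 0.0113, 0, 0.561, 0.025, 0, 0, 0, 0.0113, 0, 0.562, 0.005, 0, 0, 0, 0.0112, 0, 0.381, -0.012, 0, 0, 0, 0.0142, 0, 0.38, -0.03, 0, 0, 0, 0.0142, 0, 0.378, -0.046, 0, 0, 0, 0.0141, 0, 0.376, -0.063, 0, 0, 0, 0.0142, 0, 0, 0, 0, 0, 0, 0, 0]}}

```text
time: 5.2
tool_pos: [0.5222, 0.1564, 0.1767]
orientation: [-2.43, -1.989, 0.002]
wrist_force: [0.3, -0.7, -1.8]
opening: 0.341
finger_force: 39.9
```

```bash
python3 go.py 0 .5225 .1525 .065 -11.7 4; python3 - <<'E'
from vis import *
p,W=grab();cv2.imwrite("pics/t2.png",cv2.resize(p[180:290,110:290,::-1],None,fx=3,fy=3))
E
```

```text
now [0.5222 0.1564 0.1767] -11.4 tilt 0.09 t 5.2 open 0.34148490970769707
-0.009,0.003,0.279,0,0,0.0004,0,
-0.009,0.003,0.279,0,0,0.0004,0,
-0.01,0.002,0.279,0,0,0.0004,0,
-0.009,0.003,0.28,0,0,0.0004,0,
end [0.5225 0.1525 0.065 ] -11.69
```

View pics/t2.png

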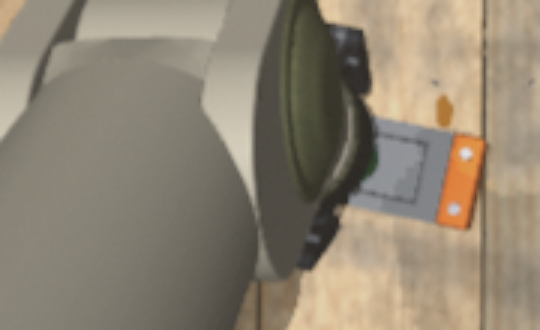

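The view shows pocket 1 at about (395,168) in the crop, beside the cap, with the held socket displaced left by its height as expected.

Call:
{"api": "send_rows", "payload": {"moves": [0, 0, 0.28, 0, 0, 0, 0, 0, 0, 0.28, 0, 0, 0, 0, 0, 0, 0.28, 0, 0, 0, 0, 0, 0, 0.15, 0, 0, 0, 0, 0, 0, 0.1, 0, 0, 0, 0, 0, 0, 0.08, 0, 0, 0, 0, 0, 0, 0, 0, 0, 0, 0, 0, 0, 0, 0, 0, 0, 0]}}

```text
time: 6.25
tool_pos: [0.5234, 0.1529, 0.0613]
orientation: [2.436, 1.984, 0.001]
wrist_force: [-0.2, 0.1, -1.6]
opening: 0.34
finger_force: 39.9
```

```bash
python3 go.py 0; python3 - <<'E'
from vis import *
p,W=grab("scene");cv2.imwrite("pics/s2.png",cv2.resize(p[100:250,200:400,::-1],None,fx=3,fy=3))
E
```

```text
now [0.5234 0.1529 0.0613] -11.69 tilt 0.04 t 6.25 open 0.34046854224059614
end [0.5234 0.1529 0.0613] -11.69
```

View pics/s2.png

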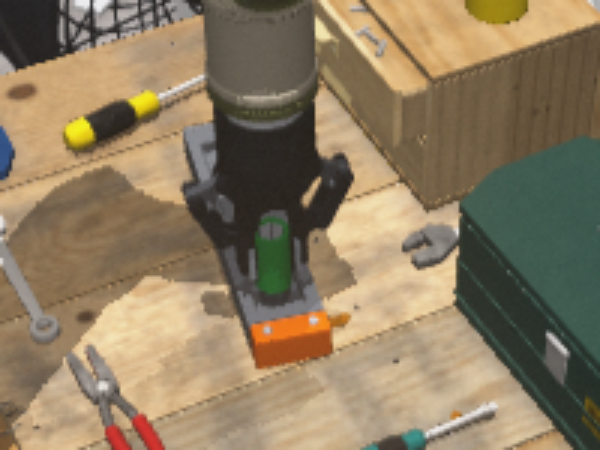

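Green is in pocket 1, about to touch the floor; I'll lower it 3 mm, release and retreat.

Call:
{"api": "send_rows", "payload": {"moves": [0, 0, 0.03, 0, 0, 0, 0, 0, 0, 0, 0, 0, 0, 0, 0, 0, 0, 0, 0, 0, 0.6, 0, 0, 0, 0, 0, 0, 0.8, 0, 0, 0, 0, 0, 0, 1, 0, 0, -0.1, 0, 0, 0, 1, 0, 0, -0.4, 0, 0, 0, 1, 0, 0, -0.6, 0, 0, 0, 1]}}

```text
time: 7.3
tool_pos: [0.5223, 0.1525, 0.1684]
orientation: [-2.436, -1.983, 0.005]
wrist_force: [0.3, 0.3, -0.1]
opening: 1.0
finger_force: 0.0
```

```bash
python3 go.py -s .523 .1525 .167 -11.7 1 .527 -.2255 .18 4.6 7; python3 - <<'E'
from vis import *
p,W=grab();print(sockets(p,W))
E
```

```text
now [0.5223 0.1525 0.1684] -11.71 tilt 0.17 t 7.3 open 1.0002375042278597
-0.528,0.115,-0.019,0,0,-0.0129,1,
-0.532,0.094,-0.018,0,0,-0.0129,1,
-0.535,0.072,-0.019,0,0,-0.013,1,
-0.538,0.05,-0.018,0,0,-0.0129,1,
-0.539,0.028,-0.019,0,0,-0.013,1,
-0.54,0.006,-0.018,0,0,-0.0129,1,
-0.539,-0.015,-0.019,0,0,-0.013,1,
end [ 0.527  -0.2255  0.18  ] 4.61
{'blue': (array([ 0.528 , -0.2258,  0.0936]), 0.0149, 65), 'red': (array([ 0.5309, -0.2828,  0.0932]), 0.0155, 107), 'yellow': (array([ 0.5338, -0.3411,  0.0939]), 0.0156, 82)}
```

Call:
{"api": "send_rows", "payload": {"moves": [-0.528, 0.115, -0.019, 0, 0, -0.0129, 1, -0.532, 0.094, -0.018, 0, 0, -0.0129, 1, -0.535, 0.072, -0.019, 0, 0, -0.013, 1, -0.538, 0.05, -0.018, 0, 0, -0.0129, 1, -0.539, 0.028, -0.019, 0, 0, -0.013, 1, -0.54, 0.006, -0.018, 0, 0, -0.0129, 1, -0.539, -0.015, -0.019, 0, 0, -0.013, 1, 0, 0, 0, 0, 0, 0, 1]}}

```text
time: 8.35
tool_pos: [0.5262, -0.2306, 0.1818]
orientation: [2.136, 2.299, -0.002]
wrist_force: [0.3, 0.5, -0.0]
opening: 1.003
finger_force: 0.0
```

```bash
python3 go.py -s .5275 -.2255 .177 4.6 0 .531 0 .18 -4 4 .535 .2095 .18 -11.7 4
```

```text
now [ 0.5262 -0.2306  0.1818] 4.21 tilt 0.18 t 8.35 open 1.0029723600474123
0.561,0.054,-0.008,0,0,0.0119,0,
0.563,0.033,-0.007,0,0,0.012,0,
0.564,0.012,-0.008,0,0,0.0119,0,
0.563,-0.01,-0.007,0,0,0.012,0,
0.523,-0.027,-0.0,0,0,0.0107,0,
0.522,-0.044,-0.0,0,0,0.0107,0,
0.521,-0.062,-0.0,0,0,0.0107,0,
0.518,-0.078,-0.0,0,0,0.0107,0,
end [0.5351 0.2095 0.18  ] -11.71
```

Call:
{"api": "send_rows", "payload": {"moves": [0, 0, 0.13, 0, 0, 0, 1, 0, 0, 0.3, 0, 0, 0, 1, 0, 0, 0.3, 0, 0, 0, 1, 0, 0, 0.3, 0, 0, 0, 1, 0, 0, 0.2, 0, 0, 0, 1, 0, 0, 0, 0, 0, 0, 1, 0, 0, 0, 0, 0, 0, 0, 0, 0, 0, 0, 0, 0, 0]}}

```text
time: 9.35
tool_pos: [0.5277, -0.2248, 0.0587]
orientation: [2.129, 2.309, 0.001]
wrist_force: [-0.7, 0.2, 0.4]
opening: 0.6
finger_force: 0.0
```

Call:
{"api": "send_rows", "payload": {"moves": [0, 0, 0, 0, 0, 0, 0, 0, 0, 0, 0, 0, 0, 0, 0, 0, 0, 0, 0, 0, 0, 0, 0, 0, 0, 0, 0, 0, 0, 0, -0.1, 0, 0, 0, 0, 0, 0, -0.3, 0, 0, 0, 0, 0, 0, -0.5, 0, 0, 0, 0, 0, 0, -0.3, 0, 0, 0, 0]}}

```text
time: 10.35
tool_pos: [0.5271, -0.2254, 0.1802]
orientation: [2.13, 2.308, 0.001]
wrist_force: [0.5, 0.2, -2.2]
opening: 0.339
finger_force: 39.8
```

Call:
{"api": "send_rows", "payload": {"moves": [0.561, 0.054, 0, 0, 0, 0.0119, 0, 0.563, 0.033, 0, 0, 0, 0.012, 0, 0.564, 0.012, 0, 0, 0, 0.0119, 0, 0.563, -0.01, 0, 0, 0, 0.012, 0, 0.523, -0.027, 0, 0, 0, 0.0107, 0, 0.522, -0.044, 0, 0, 0, 0.0107, 0, 0.521, -0.062, 0, 0, 0, 0.0107, 0, 0.518, -0.078, 0, 0, 0, 0.0107, 0]}}

```text
time: 11.35
tool_pos: [0.5341, 0.2114, 0.1782]
orientation: [-2.437, -1.982, 0.0]
wrist_force: [0.6, 0.8, -2.4]
opening: 0.344
finger_force: 39.8
```

```bash
python3 - <<'E'
from vis import *
p,W=grab("scene")
g=hsvmask(p,45,80)&(W[...,1]>.1)&(W[...,1]<.21)&(W[...,0]<.6);print("green pts",W[g].mean(0).round(4) if g.any() else 0,g.sum())
cv2.imwrite("pics/s3.png",cv2.resize(p[60:260,180:440,::-1],None,fx=2,fy=2))
E
python3 go.py 0
```

```text
green pts [0.5183 0.1453 0.0778] 82
now [0.5336 0.2205 0.1776] -11.38 tilt 0.25 t 11.4 open 0.33701997474551654
end [0.5336 0.2205 0.1776] -11.38
```

View pics/s3.png

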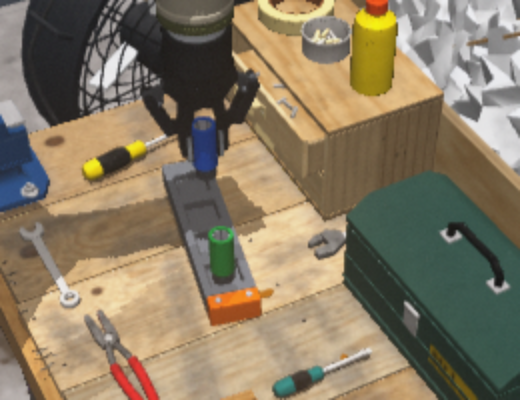

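Green stands upright in pocket 1 at (221,250) in the crop, and blue is held at (204,145). I'll let the arm settle, then lower.

Call:
{"api": "send_rows", "payload": {"moves": [0, 0, 0, 0, 0, 0, 0, 0, 0, 0, 0, 0, 0, 0, 0, 0, 0.2, 0, 0, 0, 0, 0, 0, 0.3, 0, 0, 0, 0, 0, 0, 0.3, 0, 0, 0, 0, 0, 0, 0.2, 0, 0, 0, 0, 0, 0, 0.1, 0, 0, 0, 0, 0, 0, 0.07, 0, 0, 0, 0]}}

```text
time: 12.4
tool_pos: [0.535, 0.209, 0.0608]
orientation: [2.437, 1.982, 0.0]
wrist_force: [0.1, 0.4, -2.4]
opening: 0.341
finger_force: 39.8
```

Call:
{"api": "send_rows", "payload": {"moves": [0, 0, 0.03, 0, 0, 0, 0, 0, 0, 0, 0, 0, 0, 0, 0, 0, 0, 0, 0, 0, 0.6, 0, 0, 0, 0, 0, 0, 0.8, 0, 0, 0, 0, 0, 0, 1, 0, 0, -0.1, 0, 0, 0, 1, 0, 0, -0.4, 0, 0, 0, 1, 0, 0, -0.6, 0, 0, 0, 1]}}

```text
time: 13.4
tool_pos: [0.5338, 0.2096, 0.1684]
orientation: [-2.436, -1.983, 0.005]
wrist_force: [1.2, 0.8, -0.4]
opening: 0.999
finger_force: 0.0
```

```bash
python3 go.py -s .535 .2095 .167 -11.7 1 .533 -.04 .18 0 4 .531 -.283 .18 4.6 4; python3 go.py -s .531 -.283 .177 4.6 0 .54 0 .18 -4 5 .547 .2665 .18 -11.7 5
```

```text
now [0.5338 0.2096 0.1684] -11.7 tilt 0.17 t 13.4 open 0.999410198563927
-0.612,0.122,-0.032,0,0,-0.0162,1,
-0.617,0.09,-0.033,0,0,-0.0163,1,
-0.621,0.059,-0.032,0,0,-0.0162,1,
-0.623,0.026,-0.033,0,0,-0.0163,1,
-0.608,-0.005,0.0,0,0,-0.0064,1,
-0.607,-0.017,0.0,0,0,-0.0064,1,
-0.607,-0.029,0.0,0,0,-0.0064,1,
-0.606,-0.042,0.0,0,0,-0.0064,1,
end [ 0.531 -0.283  0.18 ] 4.61
now [0.5338 0.2096 0.1684] -11.7 tilt 0.17 t 13.4 open 0.999410198563927
0.563,0.063,-0.006,0,0,0.0096,0,
0.564,0.046,-0.006,0,0,0.0095,0,
0.566,0.03,-0.006,0,0,0.0096,0,
0.566,0.012,-0.006,0,0,0.0095,0,
0.566,-0.004,-0.006,0,0,0.0096,0,
0.533,-0.023,-0.0,0,0,0.0086,0,
0.532,-0.038,-0.0,0,0,0.0085,0,
0.531,-0.052,-0.0,0,0,0.0086,0,
0.529,-0.066,-0.0,0,0,0.0085,0,
0.526,-0.08,-0.0,0,0,0.0086,0,
end [0.547  0.2665 0.18  ] -11.71
```

Call:
{"api": "send_rows", "payload": {"moves": [-0.612, 0.122, 0, 0, 0, -0.0162, 1, -0.617, 0.09, 0, 0, 0, -0.0163, 1, -0.621, 0.059, 0, 0, 0, -0.0162, 1, -0.623, 0.026, 0, 0, 0, -0.0163, 1, -0.608, -0.005, -0.033, 0, 0, -0.0064, 1, -0.607, -0.017, -0.033, 0, 0, -0.0064, 1, -0.607, -0.029, -0.032, 0, 0, -0.0064, 1, -0.606, -0.042, -0.032, 0, 0, -0.0064, 1]}}

```text
time: 14.4
tool_pos: [0.5304, -0.2847, 0.1817]
orientation: [2.129, 2.309, 0.0]
wrist_force: [0.0, -0.7, -0.2]
opening: 1.003
finger_force: 0.0
```

Call:
{"api": "send_rows", "payload": {"moves": [0, 0, 0, 0, 0, 0, 1, 0, 0, 0, 0, 0, 0, 1, 0, 0, 0.2, 0, 0, 0, 1, 0, 0, 0.3, 0, 0, 0, 1, 0, 0, 0.1, 0, 0, 0, 1, 0, 0, 0, 0, 0, 0, 1, 0, 0, 0, 0, 0, 0, 1, 0, 0, 0, 0, 0, 0, 1]}}

```text
time: 15.4
tool_pos: [0.5311, -0.2827, 0.1217]
orientation: [2.129, 2.308, 0.001]
wrist_force: [-0.1, 0.0, -0.2]
opening: 0.999
finger_force: 0.0
```

```bash
python3 go.py 1 .531 -.283 .057 4.6 3;python3 - <<'E'
from vis import *
p,W=grab();cv2.imwrite("pics/t4.png",cv2.resize(p[190:270,120:280,::-1],None,fx=4,fy=4))
print(sockets(p,W))
E
```

```text
now [ 0.5311 -0.2827  0.1217] 4.62 tilt 0.09 t 15.4 open 0.9993712097171182
-0.001,-0.0,0.216,0,0,0.0,1,
-0.001,-0.001,0.216,0,0,0.0001,1,
-0.001,-0.0,0.215,0,0,0.0,1,
end [ 0.531 -0.283  0.057] 4.6
{'blue': (array([0.5336, 0.2075, 0.0939]), 0.0148, 83), 'red': (array([ 0.5278, -0.2695,  0.0937]), 0.0251, 93)}
```

View pics/t4.png

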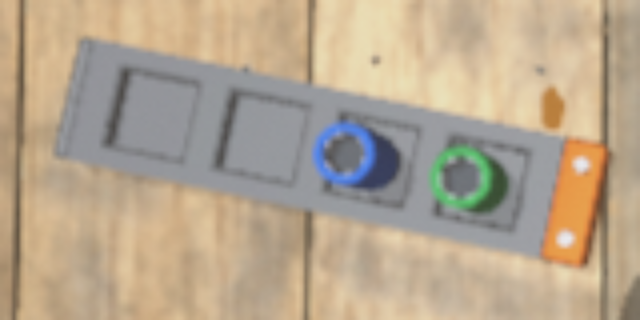

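Blue and green both stand inside their pockets, with tops at about (344,152) and (461,178) in the crop. I'll continue with red.

Call:
{"api": "send_rows", "payload": {"moves": [0, 0, 0.3, 0, 0, 0, 1, 0, 0, 0.33, 0, 0, 0, 1, 0, 0, 0, 0, 0, 0, 1, 0, 0, 0, 0, 0, 0, 0, 0, 0, 0, 0, 0, 0, 0, 0, 0, 0, 0, 0, 0, 0, 0, 0, 0, 0, 0, 0, 0, 0, 0, 0, 0, 0, 0, 0]}}

```text
time: 16.45
tool_pos: [0.5314, -0.2828, 0.0588]
orientation: [2.129, 2.308, 0.001]
wrist_force: [-0.4, 1.1, 6.4]
opening: 0.341
finger_force: 39.4
```

Call:
{"api": "send_rows", "payload": {"moves": [0, 0, 0, 0, 0, 0, 0, 0, 0, -0.1, 0, 0, 0, 0, 0, 0, -0.3, 0, 0, 0, 0, 0, 0, -0.5, 0, 0, 0, 0, 0, 0, -0.3, 0, 0, 0, 0, 0.563, 0.063, 0, 0, 0, 0.0096, 0, 0.564, 0.046, 0, 0, 0, 0.0095, 0, 0.566, 0.03, 0, 0, 0, 0.0096, 0]}}

```text
time: 17.45
tool_pos: [0.5356, -0.1112, 0.1784]
orientation: [2.234, 2.209, 0.001]
wrist_force: [0.1, -0.1, -2.3]
opening: 0.338
finger_force: 39.8
```

Call:
{"api": "send_rows", "payload": {"moves": [0.566, 0.012, 0, 0, 0, 0.0095, 0, 0.566, -0.004, 0, 0, 0, 0.0096, 0, 0.533, -0.023, 0, 0, 0, 0.0086, 0, 0.532, -0.038, 0, 0, 0, 0.0085, 0, 0.531, -0.052, 0, 0, 0, 0.0086, 0, 0.529, -0.066, 0, 0, 0, 0.0085, 0, 0.526, -0.08, 0, 0, 0, 0.0086, 0, 0, 0, 0, 0, 0, 0, 0]}}

```text
time: 18.45
tool_pos: [0.5453, 0.2725, 0.1775]
orientation: [-2.428, -1.991, -0.001]
wrist_force: [-0.7, -0.9, -1.9]
opening: 0.343
finger_force: 39.8
```

Call:
{"api": "send_rows", "payload": {"moves": [0, 0, 0, 0, 0, 0, 0, 0, 0, 0, 0, 0, 0, 0, 0, 0, 0.2, 0, 0, 0, 0, 0, 0, 0.3, 0, 0, 0, 0, 0, 0, 0.1, 0, 0, 0, 0, 0, 0, 0, 0, 0, 0, 0, 0, 0, 0, 0, 0, 0, 0, 0, 0, 0, 0, 0, 0, 0]}}

```text
time: 19.45
tool_pos: [0.547, 0.267, 0.1187]
orientation: [2.436, 1.983, 0.002]
wrist_force: [0.1, -0.0, -1.2]
opening: 0.34
finger_force: 39.7
```

Call:
{"api": "send_rows", "payload": {"moves": [0, 0, 0.25, 0, 0, 0, 0, 0, 0, 0.2, 0, 0, 0, 0, 0, 0, 0.1, 0, 0, 0, 0, 0, 0, 0.05, 0, 0, 0, 0, 0, 0, 0, 0, 0, 0, 0, 0, 0, 0, 0, 0, 0, 0, 0, 0, 0, 0, 0, 0, 0.6, 0, 0, 0, 0, 0, 0, 0.8]}}

```text
time: 20.45
tool_pos: [0.5466, 0.267, 0.0579]
orientation: [2.436, 1.984, 0.001]
wrist_force: [0.2, -0.4, -0.2]
opening: 0.759
finger_force: 0.0
```

Call:
{"api": "send_rows", "payload": {"moves": [0, 0, 0, 0, 0, 0, 1, 0, 0, -0.1, 0, 0, 0, 1, 0, 0, -0.4, 0, 0, 0, 1, 0, 0, -0.6, 0, 0, 0, 1, 0, 0, -0.1, 0, 0, 0, 1, 0, 0, 0, 0, 0, 0, 1, 0, 0, 0, 0, 0, 0, 1, 0, 0, 0, 0, 0, 0, 1]}}

```text
time: 21.45
tool_pos: [0.5459, 0.2666, 0.1765]
orientation: [-2.436, -1.983, 0.003]
wrist_force: [0.1, 0.6, -0.3]
opening: 0.998
finger_force: 0.0
```

```bash
python3 go.py 1 .54 0 .18 -3 5 .535 -.341 .18 4.6 6; python3 go.py -s .535 -.341 .177 4.6 0 .55 0 .18 -4 6 .559 .323 .18 -11.7 6
python3 - <<'E'
from vis import *
p,W=grab();print(sockets(p,W))
E
```

```text
now [0.5459 0.2666 0.1765] -11.7 tilt 0.13 t 21.45 open 0.9981029551174228
-0.524,0.096,-0.007,0,0,-0.0097,1,
-0.527,0.081,-0.007,0,0,-0.0097,1,
-0.53,0.064,-0.007,0,0,-0.0096,1,
-0.531,0.048,-0.007,0,0,-0.0097,1,
-0.532,0.033,-0.007,0,0,-0.0096,1,
-0.568,0.021,0.0,0,0,-0.007,1,
-0.568,0.009,0.0,0,0,-0.007,1,
-0.569,-0.004,0.0,0,0,-0.0071,1,
-0.568,-0.016,0.0,0,0,-0.007,1,
-0.568,-0.029,0.0,0,0,-0.0071,1,
-0.567,-0.041,0.0,0,0,-0.007,1,
end [ 0.535 -0.341  0.18 ] 4.59
now [0.5459 0.2666 0.1765] -11.7 tilt 0.13 t 21.45 open 0.9981029551174228
0.564,0.07,-0.005,0,0,0.008,0,
0.566,0.056,-0.005,0,0,0.008,0,
0.567,0.042,-0.005,0,0,0.0079,0,
0.569,0.028,-0.005,0,0,0.008,0,
0.569,0.014,-0.005,0,0,0.0079,0,
0.569,-0.0,-0.005,0,0,0.008,0,
0.538,-0.023,-0.0,0,0,0.0071,0,
0.537,-0.035,-0.0,0,0,0.0071,0,
0.537,-0.046,-0.0,0,0,0.0071,0,
0.535,-0.059,-0.0,0,0,0.0072,0,
0.534,-0.07,-0.0,0,0,0.0071,0,
0.532,-0.083,-0.0,0,0,0.0072,0,
end [0.559 0.323 0.18 ] -11.71
{'green': (array([0.5229, 0.1513, 0.0941]), 0.0137, 19), 'blue': (array([0.5335, 0.2076, 0.094 ]), 0.0147, 84), 'red': (array([0.5455, 0.2648, 0.0929]), 0.0149, 94), 'yellow': (array([ 0.5338, -0.3415,  0.0939]), 0.0153, 83)}
```

Green, blue and red measure in place, with tops at z about 0.093. Yellow is last.

Call:
{"api": "send_rows", "payload": {"moves": [-0.524, 0.096, 0, 0, 0, -0.0097, 1, -0.527, 0.081, 0, 0, 0, -0.0097, 1, -0.53, 0.064, 0, 0, 0, -0.0096, 1, -0.531, 0.048, 0, 0, 0, -0.0097, 1, -0.532, 0.033, 0, 0, 0, -0.0096, 1, -0.568, 0.021, 0, 0, 0, -0.007, 1, -0.568, 0.009, 0, 0, 0, -0.007, 1, -0.569, -0.004, 0, 0, 0, -0.0071, 1]}}

```text
time: 22.5
tool_pos: [0.5377, -0.1721, 0.1772]
orientation: [-2.205, -2.237, 0.001]
wrist_force: [1.3, -0.0, 0.3]
opening: 1.0
finger_force: 0.0
```

Call:
{"api": "send_rows", "payload": {"moves": [-0.568, -0.016, 0, 0, 0, -0.007, 1, -0.568, -0.029, 0, 0, 0, -0.0071, 1, -0.567, -0.041, 0, 0, 0, -0.007, 1, 0, 0, 0, 0, 0, 0, 1, 0, 0, 0, 0, 0, 0, 1, 0, 0, 0.2, 0, 0, 0, 1, 0, 0, 0.3, 0, 0, 0, 1, 0, 0, 0.1, 0, 0, 0, 1]}}

```text
time: 23.5
tool_pos: [0.5354, -0.3382, 0.1161]
orientation: [-2.126, -2.309, -0.0]
wrist_force: [-0.6, 0.6, 0.4]
opening: 1.005
finger_force: 0.0
```

Call:
{"api": "send_rows", "payload": {"moves": [0.03, 0, 0, 0, 0, 0, 1, 0, 0, 0.3, 0, 0, 0, 1, 0, 0, 0.29, 0, 0, 0, 1, 0, 0, 0, 0, 0, 0, 1, 0, 0, 0, 0, 0, 0, 1, 0, 0, 0, 0, 0, 0, 1, 0, 0, 0, 0, 0, 0, 0, 0, 0, 0, 0, 0, 0, 0]}}

```text
time: 24.5
tool_pos: [0.5355, -0.3378, 0.0593]
orientation: [2.13, 2.308, 0.0]
wrist_force: [0.1, 0.3, 0.7]
opening: 0.603
finger_force: 0.0
```

```bash
python3 go.py 0 .535 -.341 .0585 4.6 1
```

```text
now [ 0.5355 -0.3378  0.0593] 4.6 tilt 0.04 t 24.5 open 0.6028497958786193
-0.032,-0.008,0.008,0,0,-0.0,0,
end [ 0.535  -0.341   0.0585] 4.6
```

Call:
{"api": "send_rows", "payload": {"moves": [-0.032, -0.008, 0, 0, 0, 0, 0, 0, 0, 0, 0, 0, 0, 0, 0, 0, 0, 0, 0, 0, 0, 0, 0, 0, 0, 0, 0, 0, 0, 0, 0, 0, 0, 0, 0, 0, 0, -0.1, 0, 0, 0, 0, 0, 0, -0.4, 0, 0, 0, 0, 0, 0, -0.7, 0, 0, 0, 0]}}

```text
time: 25.5
tool_pos: [0.5335, -0.3399, 0.1709]
orientation: [-2.127, -2.305, 0.002]
wrist_force: [0.9, -0.5, -2.5]
opening: 0.341
finger_force: 39.8
```

Call:
{"api": "send_rows", "payload": {"moves": [0.564, 0.07, 0, 0, 0, 0.008, 0, 0.566, 0.056, 0, 0, 0, 0.008, 0, 0.567, 0.042, 0, 0, 0, 0.0079, 0, 0.569, 0.028, 0, 0, 0, 0.008, 0, 0.569, 0.014, 0, 0, 0, 0.0079, 0, 0.569, 0, 0, 0, 0, 0.008, 0, 0.538, -0.023, 0, 0, 0, 0.0071, 0, 0.537, -0.035, 0, 0, 0, 0.0071, 0]}}

```text
time: 26.5
tool_pos: [0.5522, 0.1096, 0.1715]
orientation: [-2.345, -2.09, 0.001]
wrist_force: [2.1, 0.9, -1.9]
opening: 0.337
finger_force: 40.1
```

Call:
{"api": "send_rows", "payload": {"moves": [0.537, -0.046, 0, 0, 0, 0.0071, 0, 0.535, -0.059, 0, 0, 0, 0.0072, 0, 0.534, -0.07, 0, 0, 0, 0.0071, 0, 0.532, -0.083, 0, 0, 0, 0.0072, 0, 0, 0, 0, 0, 0, 0, 0, 0, 0, 0, 0, 0, 0, 0, 0, 0, 0.2, 0, 0, 0, 0, 0, 0, 0.3, 0, 0, 0, 0]}}

```text
time: 27.5
tool_pos: [0.5593, 0.3217, 0.1207]
orientation: [2.438, 1.981, 0.002]
wrist_force: [0.3, 0.0, -2.6]
opening: 0.34
finger_force: 40.1
```

Call:
{"api": "send_rows", "payload": {"moves": [0, 0, 0.1, 0, 0, 0, 0, 0, 0, 0, 0, 0, 0, 0, 0, 0, 0, 0, 0, 0, 0, 0, 0, 0, 0, 0, 0, 0, 0, 0, 0, 0, 0, 0, 0, 0, 0, 0, 0, 0, 0, 0, 0, 0, 0, 0, 0, 0, 0, 0, 0, 0, 0, 0, 0, 0]}}

```text
time: 28.5
tool_pos: [0.5588, 0.323, 0.1113]
orientation: [2.436, 1.983, -0.0]
wrist_force: [-0.3, 0.7, -3.2]
opening: 0.339
finger_force: 40.0
```

```bash
python3 go.py 0 .559 .323 .06 -11.7 3;python3 - <<'E'
from vis import *
p,W=grab("scene");cv2.imwrite("pics/s5.png",cv2.resize(p[60:260,180:440,::-1],None,fx=2,fy=2))
E
```

```text
now [0.5588 0.323  0.1113] -11.71 tilt 0.0 t 28.5 open 0.33921569078045577
0.0,0.001,0.171,0,0,-0.0,0,
0.0,0.001,0.171,0,0,-0.0,0,
0.0,0.0,0.171,0,0,-0.0,0,
end [0.559 0.323 0.06 ] -11.71
```

View pics/s5.png

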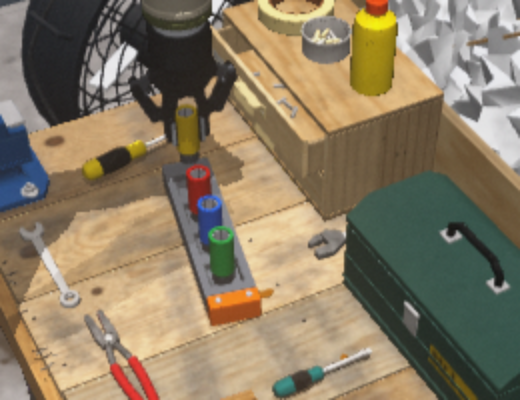

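Yellow is held upright over pocket 4 at about (187,130) in the crop. The other three stand in order below it.

Call:
{"api": "send_rows", "payload": {"moves": [0, 0, 0.25, 0, 0, 0, 0, 0, 0, 0.15, 0, 0, 0, 0, 0, 0, 0.09, 0, 0, 0, 0, 0, 0, 0.04, 0, 0, 0, 0, 0, 0, 0, 0, 0, 0, 0, 0, 0, 0, 0, 0, 0, 0, 0, 0, 0, 0, 0, 0, 0.6, 0, 0, 0, 0, 0, 0, 0.8]}}

```text
time: 29.55
tool_pos: [0.559, 0.3232, 0.0585]
orientation: [2.436, 1.983, 0.001]
wrist_force: [0.5, 0.4, -0.6]
opening: 0.754
finger_force: 0.0
```

Call:
{"api": "send_rows", "payload": {"moves": [0, 0, 0, 0, 0, 0, 1, 0, 0, -0.1, 0, 0, 0, 1, 0, 0, -0.4, 0, 0, 0, 1, 0, 0, -0.6, 0, 0, 0, 1, 0, 0, -0.3, 0, 0, 0, 1, 0, 0, 0, 0, 0, 0, 1, -0.5, 0, 0, 0, 0, 0, 1, -0.5, 0, 0, 0, 0, 0, 1]}}

```text
time: 30.55
tool_pos: [0.5376, 0.2242, 0.1975]
orientation: [2.435, 1.985, -0.002]
wrist_force: [1.4, -0.5, 0.2]
opening: 1.0
finger_force: 0.0
```

Call:
{"api": "send_rows", "payload": {"moves": [-0.5, 0, 0, 0, 0, 0, 1, -0.5, 0, 0, 0, 0, 0, 1, -0.5, 0, 0, 0, 0, 0, 1, -0.5, 0, 0, 0, 0, 0, 1, -0.5, 0, 0, 0, 0, 0, 1, 0, 0, 0, 0, 0, 0, 1, 0, 0, 0, 0, 0, 0, 1, 0, 0, 0, 0, 0, 0, 1]}}

```text
time: 31.55
tool_pos: [0.4879, -0.0185, 0.198]
orientation: [-2.434, -1.985, 0.0]
wrist_force: [0.6, 0.7, -0.6]
opening: 1.0
finger_force: 0.0
```

```bash
python3 - <<'E'
from vis import *
p,W=grab();print(sockets(p,W));cv2.imwrite("pics/t6.png",cv2.resize(p[190:270,120:280,::-1],None,fx=4,fy=4))
E
```

```text
{'green': (array([0.5227, 0.1516, 0.0936]), 0.0139, 27), 'blue': (array([0.5337, 0.2079, 0.0932]), 0.0144, 84), 'red': (array([0.5453, 0.2655, 0.0929]), 0.0148, 96), 'yellow': (array([0.5571, 0.3217, 0.0936]), 0.0149, 92)}
```

View pics/t6.png

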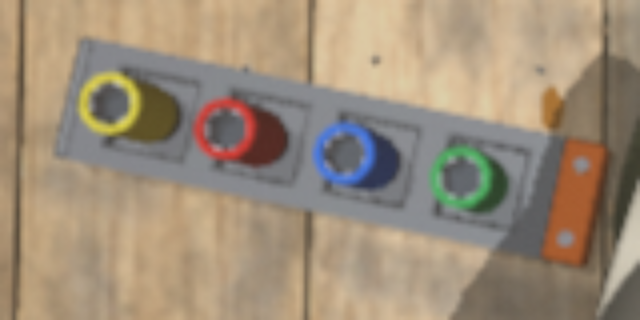

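All four stand in their pockets: tops at (461,178) green, (344,152) blue, (226,128) red and (110,102) yellow in the crop. They match the pocket centres within 3 mm, with tops at z of about 0.093.

```bash
python3 -c "
from plant import job
print(job.job_done())"
```

```text
the job is handed in; nothing more can be done
None
```

All four sockets stand upright in the grey rack in the original order from the orange end (green, blue, red, yellow), each measured within about 3 mm of its pocket centre; the job was handed in at about 32 s of the 115 s allowed, and no verdict came back.

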